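# Open the short pressure vessel's safety cap

### The job

Open the shorter of the two steel pressure vessels: turn its cap counter-clockwise to the first stop without pressing, then press it down and turn it on past the stop until it is free. Lift the cap off and set it down gently, right way up, inside the shallow square tray, and leave the taller vessel alone.

Things in the scene. Friction and masses are not known exactly. Their poses are not given: they have to be found in the camera images.
- cap_grip (a point): Grasp point of the short vessel's loose cap: plain steel, round, 62 mm in diameter, about 300 g, with a black upright grip bar on its flat top (46 mm long, 12 thick, 36 tall). The point is on the cap's axis in the bar, 25 mm above the flat top, 47 mm above the cap's lower edge. x runs along the bar (half a turn makes no difference), z up. Closed, the bar stands 20 to 28 degrees clockwise of the vessel's x axis.
- tank_neck (a point): Top centre of the short vessel's neck, 116 mm above its underside. Unpressed, the cap turns counter-clockwise to a hard first stop, bar along the vessel's x. Pressed 7 to 10 mm (10 is the bottom; spring 9 N rising to 15 N) it turns on: free from 36 degrees past the stop, hard end stop at 50. Let up at about 45, the spring raises it 4 mm above its closed height, and it lifts straight off.
- tank: The short steel pressure vessel, fixed, 100 mm in diameter; origin at the centre of its underside, z up. A small brass outlet stub low on its side points along its own -x axis. With the cap closed, cap_grip lies on its axis, 155 mm above the origin, and the bar's upper edge at 166 mm. Without the cap its spring valve ends at 130 mm.
- tank_tall: The taller, otherwise alike vessel, fixed, to be left alone: 100 mm in diameter, with the upper edge of its cap's bar 226 mm above the bench; origin at the centre of its underside, z up.
- tray: Shallow square aluminium tray fixed to the bench, 160 x 160 mm outside, 14 mm high, walls and floor 4 mm thick; origin at the centre of its underside, z up, x and y parallel to its sides. A cap standing in it has cap_grip 51 mm above the origin.

How it is judged:
By the outcome, as a careful person would: the job done as asked, in the order asked, and still so for the second after the job is handed in, with the robot touching nothing.
It also fails if it takes over 48 s, if anything falls off the work surface, if the arm or the gripper's body presses on something with over 40 N, if the wrist force passes 120 N, or if a joint passes its speed limit or range.

### The arm

A 6-joint arm with a two-finger parallel gripper is mounted at the origin on a cart in front of the work surface, level with it; the furniture and walls round the work are solid. World frame = base frame: x ahead of the robot, y to its left, z up, the work surface at z = 0. Lengths are in mm, angles in rad, forces in N, time in s.
With the tool pointing down it reaches from about 300 to 850 mm from the base axis. Payload 4.2 kg.
Tool frame: the origin (TCP) lies on the front face of the gripper's body, between the roots of the fingers; the fingertips stand 78 mm ahead of it and the grasp point (between the pads) lies 60 mm ahead of it (robot.nose_length is the distance from the TCP to the fingertips, in mm); y points along the fingers, z is the direction in which the jaws open and shut, and the axes are right-handed (so a half turn about y gives the same grasp; the last joint's range is limited). The gripper opens to 91 mm and grips with 3 to 60 N. Pads are 32 mm wide; open, the fingers measure 118 mm over their backs; the gripper's body (76 mm by 178 mm) begins 60 mm behind the grasp point.
Start: joints at [-1.151, 0.32, 1.565, -0, 1.257, -0.02], TCP at [244.813, -520.29, 292.276] pointing down, gripper open.
Joint ranges: [-3.11, 3.11], [-0.84, 2.01], [0.21, 2.61], [-1.34, 4.49], [0.05, 2.63], [-2.56, 2.56]. Speed limits (rad/s): [2.57, 2.57, 3.14, 3.14, 3.14, 3.14].

### API

Orientations are given as a 3x3 rotation matrix whose columns are the frame's x, y, z axes.
In Python, from cell import robot gives the robot as it stands.
- The arm moves only by the tool play_rows, never from a script. Its argument "plan" is a list of rows, each a list of 2 entries, a list of its own where there are three numbers: the shift along the tool's x, y, z in cm, then the turn, a rotation vector about the tool's x, y, z in rad. In form: [[[x, y, z], [ax, ay, az]], ...]. A call has 1 to 5 rows; each row is the pose to reach, as a shift and turn from the pose measured when the call began, along the tool's axes at that moment; what a row does not reach only later rows make up. A row lasts 1/8 s, in which the tool goes at most 62.5 mm and 10.7 degrees, less where a joint would pass 70% of its speed; a pose out of reach is approached as far as the arm can. A call with a gripper value outside its range is refused whole. "grip" is the finger opening in cm, from 0 to 9.12, set as the call begins (left out, the last holds). The fingers move at their own pace and stop on an object; "squeeze" is the grip in N (left out, the last holds). Time passes only in rows, so rows that repeat a pose let the fingers close. It gives the time, the measured TCP pose, the force and the opening at its end, in the units of the state.
- robot.get_obs(): the state, without advancing time (a new reading comes with each control period).
- robot.camera(name): name is "scene" or "side" or "wrist"; returns a dict with "image" (480x640x3 uint8, blue, green, red), "range_z" (480x640 float32, mm along the optical axis (not along the pixel's ray), 0 where there is no reading), "vertical_fov" (degrees; the focal length in pixels is half the picture's height over the tangent of half this angle, whatever the lens; pixels are square), "cx", "cy" (the principal point, pixels), "R" (3x3) and "t" (3): a world point X has camera coordinates R X + t; the wrist camera has in their place "mount" (4x4, takes a point from camera to tool coordinates, whose origin is the TCP and whose axes are the tool frame's). Camera axes: x right, y down, z forward; pixel columns grow to the right and rows downward; lengths in mm; the calibration is good to about 2 mm. A picture is of the moment at which its call begins: read the wrist's pose just before it.
- robot.job_done(): hands the job in, once; it reports no verdict.
The state is a dict: "clock": time; "joint_pos": joint angles; "dq": joint speeds; "joint_torque": joint torques, N m; "eef_pos": TCP position; "eef_rot": TCP orientation; "wrist_force": force on the tool from outside, world axes, zero at the start; "torque": the same for the moment, N m; "opening": finger opening in mm.
Only numpy, scipy, OpenCV 4.12 (cv2) and the standard library are available. Lean on these libraries where they do the work, as an engineer would, in place of code of your own. Each camera call takes 0.05 s, during which the arm holds its last target.

## Working session

There is one attempt and no reset: what is moved stays moved. The work goes in short steps, Python scripts to look and compute and a tool call to move; the robot and the scene stay as the last step left them, time stands still between calls to the robot, and variables do not carry over. Pictures are saved under pics/ and viewed, and the job is handed in when it is done.

Besides the shell and the picture viewer there is one more tool, called after "Request:" by a JSON object that holds its "api" and its "payload". play_rows: Moves the arm, as the interface text tells. Its arguments: {"type":"object","properties":{"plan":{"type":"array","items":{"type":"array"}},"grip":{"type":"number"},"squeeze":{"type":"number"}},"required":["plan"]}

```bash
ls; mkdir -p pics; python3 - <<'E'
from cell import robot
import cv2,numpy as np,pickle
o=robot.get_obs();print(o)
for n in ("scene","side","wrist"):
    o=robot.get_obs();c=robot.camera(n);cv2.imwrite(f"pics/{n}0.png",c["image"])
    c["obs"]=o;pickle.dump(c,open(f"{n}0.pkl","wb"))
    print(n,{k:v for k,v in c.items() if k not in("image","range_z","obs")})
E
```

```text
pics
{'clock': 0.0, 'joint_pos': array([-1.15102684e+00,  3.20292122e-01,  1.56564244e+00,  7.32218659e-06,
        1.25740617e+00, -1.99958579e-02]), 'dq': array([ 9.18151306e-04,  1.13961831e-03,  1.51367413e-03, -1.22795670e-03,
       -8.70588304e-05, -4.96269422e-04]), 'joint_torque': array([-2.37972141e-03, -4.12466919e+01, -2.31980306e+01,  7.24155921e-02,
        4.56236035e-02, -1.54168138e-04]), 'eef_pos': array([ 244.65220396, -519.96181022,  291.43424436]), 'eef_rot': array([[-9.04852564e-01, -7.06068070e-04,  4.25724487e-01],
       [-4.25725071e-01,  1.59915323e-03, -9.04851152e-01],
       [-4.19121818e-05, -9.99998472e-01, -1.74758878e-03]]), 'wrist_force': array([0.53752594, 0.23516798, 0.47552108]), 'torque': array([-0.00188256, -0.03918206, -0.00698663]), 'opening': 91.07504908527018}
scene {'vertical_fov': 46.96299475955719, 'cx': 318.95066076135066, 'cy': 233.0747369089393, 'R': array([[-0.58648246, -0.80984876, -0.01353912],
       [-0.4933495 ,  0.37043491, -0.78700969],
       [ 0.64237418, -0.45488786, -0.61679206]]), 't': array([311.15581139, 346.3399465 , 888.22741245])}
side {'vertical_fov': 54.00586755679462, 'cx': 326.3797739098518, 'cy': 239.25272925798552, 'R': array([[ 0.9920114 , -0.12503239,  0.0167415 ],
       [-0.05064914, -0.51632039, -0.85489644],
       [ 0.11553372,  0.84721907, -0.5185285 ]]), 't': array([-511.50373215,  110.20945421,  876.94695328])}
wrist {'vertical_fov': 71.17526500264387, 'cx': 319.62335517793286, 'cy': 244.4201898914632, 'mount': array([[ 7.59121241e-05,  9.59857390e-01,  2.80488476e-01,
        -7.90576723e+01],
       [-8.93132411e-04, -2.80488300e-01,  9.59857029e-01,
        -9.35937021e+01],
       [ 9.99999598e-01, -3.23378135e-04,  8.35987282e-04,
        -7.29413862e-02],
       [ 0.00000000e+00,  0.00000000e+00,  0.00000000e+00,
         1.00000000e+00]])}
```

View pics/scene0.png

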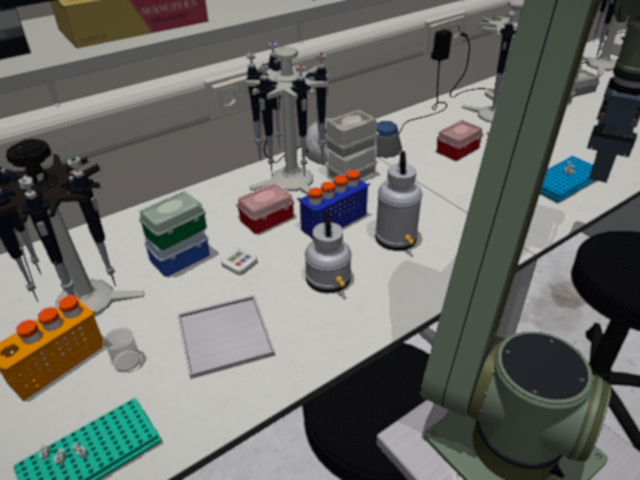

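View pics/side0.png

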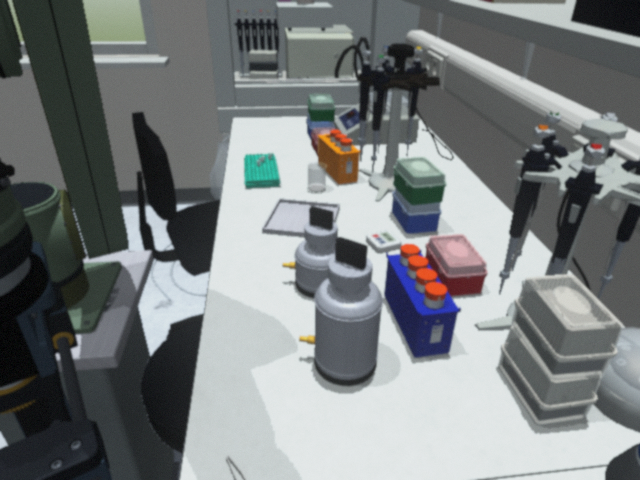

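View pics/wrist0.png

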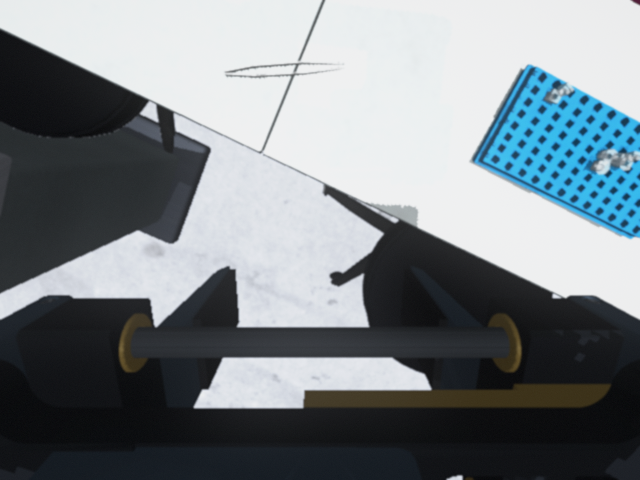

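The scene view shows the short vessel at about (328,258), the tall one at (398,205) and the tray at (225,335). In the side view they are at (318,250), (347,320) and (302,218). Next I'll enlarge these areas.

```bash
cat > h.py <<'E'
import numpy as np,cv2,pickle
def K(c):
    f=240/np.tan(np.radians(c["vertical_fov"])/2);return f,c["cx"],c["cy"]
def RT(c):
    if "R" in c: return np.array(c["R"]),np.array(c["t"])
    M=np.array(c["mount"]);o=c["obs"];W=np.eye(4);W[:3,:3]=o["eef_rot"];W[:3,3]=o["eef_pos"]
    T=np.linalg.inv(W@M);return T[:3,:3],T[:3,3]
def ray(c,u,v):
    f,cx,cy=K(c);R,t=RT(c);d=R.T@np.array([(u-cx)/f,(v-cy)/f,1.]);return -R.T@t,d
def atz(c,u,v,z):
    o,d=ray(c,u,v);return o+d*(z-o[2])/d[2]
def tri(*obs):
    A=np.zeros((3,3));b=np.zeros(3);L=[]
    for c,u,v in obs:
        o,d=ray(c,u,v);d=d/np.linalg.norm(d);P=np.eye(3)-np.outer(d,d);A+=P;b+=P@o;L.append((P,o))
    x=np.linalg.solve(A,b);return x,[np.linalg.norm(P@(x-o)) for P,o in L]
def proj(c,X):
    f,cx,cy=K(c);R,t=RT(c);p=R@np.asarray(X)+t;return p[0]/p[2]*f+cx,p[1]/p[2]*f+cy
def cloud(c):
    f,cx,cy=K(c);R,t=RT(c);z=c["range_z"].astype(float);v,u=np.mgrid[:480,:640]
    P=np.stack([(u-cx)/f*z,(v-cy)/f*z,z],-1);P=(P-t)@R;P[z==0]=np.nan;return P
def crop(c,x0,y0,w,h,s,name):
    cv2.imwrite(name,cv2.resize(c["image"][y0:y0+h,x0:x0+w],None,fx=s,fy=s,interpolation=cv2.INTER_CUBIC))
def load(n): return pickle.load(open(n,"rb"))
def snap(n,tag):
    from cell import robot
    o=robot.get_obs();c=robot.camera(n);c["obs"]=o;pickle.dump(c,open(tag+".pkl","wb"));cv2.imwrite(f"pics/{tag}.png",c["image"]);return c
E
python3 - <<'E'
from h import *
s=load("scene0.pkl");d=load("side0.pkl")
crop(s,280,160,160,120+20,5,"pics/sc.png");crop(d,255,195,140,120,5,"pics/sd.png");crop(s,170,290,110,90,7,"pics/tr.png")
for c in(s,d):
    P=cloud(c);m=(P[...,0]>200)&(P[...,0]<800)&(abs(P[...,1])<500)
    for lo,hi in((135,170),(200,230)):
        k=m&(P[...,2]>lo)&(P[...,2]<hi);k8=k.astype(np.uint8)
        n,l,st,_=cv2.connectedComponentsWithStats(k8)
        for i in range(1,n):
            if st[i,4]>25:print(lo,st[i],np.nanmean(P[l==i],0).round(1),np.nanmax(P[l==i],0).round(1))
E
```

```text
135 [333 116  43  29 660] [ 770.3 -289.2  155.8] [ 799.8 -238.   170. ]
135 [300 139   5  13  54] [ 794.  -142.4  153.5] [ 799.4 -135.9  169.9]
135 [378 179  43  25 703] [ 502.4 -199.5  145.9] [ 560.5 -166.6  170. ]
135 [ 139  191   63   38 1275] [750.8 231.  143.4] [800.  288.4 150.3]
135 [324 212   7  25 149] [493.3   4.4 157. ] [518.1  16.5 168.5]
135 [ 58 235  17  23 225] [737.9 447.5 152.6] [752.7 460.8 169.8]
135 [ 95 244  13  16 118] [686.7 396.3 153.4] [696.  403.4 169.9]
135 [ 54 265  15  18 157] [664.8 476.8 153. ] [673.1 485.5 169.9]
200 [297 117  10  13 103] [ 789.3 -140.2  215.2] [ 799.9 -129.9  229.9]
200 [399 151   7  21 131] [ 511.6 -208.4  217.4] [ 538.4 -194.3  226.8]
200 [588 172  21  11 141] [ 221.6 -469.9  221.8] [ 237.4 -460.   229.9]
200 [ 50 212  14  19 157] [738.3 447.3 214.5] [755.6 458.  229.7]
200 [ 85 217  18  18 190] [680.3 396.  215.2] [702.3 407.1 229.9]
200 [ 41 239  19  19 201] [662.6 477.2 215.5] [674.1 488.6 229.8]
135 [360 123   8  13  83] [671.7 469.2 153.9] [682.5 477.3 169.6]
135 [388 126  12  15 153] [748.2 437.3 152. ] [765.9 453.8 169.9]
135
[... 275 characters left out ...]
6  277   66   40 1704] [ 514.2 -238.2  145.6] [ 565.  -186.   169.9]
135 [ 519  277   77   77 2159] [ 769.9 -323.4  154.8] [ 800.  -244.9  170. ]
135 [536 279  52  45 399] [ 785.8 -304.   169.3] [ 800.  -252.7  170. ]
200 [359 101  11  12 107] [670.1 467.  215.3] [685.6 475.4 230. ]
200 [390 103  12  13 128] [748.1 438.9 215.1] [764.8 449.  229.9]
200 [373 109  10  14 104] [687.  384.7 215.9] [700.6 392.1 229.9]
200 [511 206  17  21 230] [ 791.2 -152.9  215.4] [ 800. -140.  230.]
200 [335 237  33  27 616] [ 517.7 -221.2  214.9] [ 538.4 -199.9  226.3]
200 [ 68 413   5   9  27] [ 239.4 -470.3  226.5] [ 240.5 -467.2  229.8]
200 [ 23 425  28  13  99] [ 217.7 -481.9  228. ] [ 227.2 -476.7  230. ]
```

View pics/sc.png

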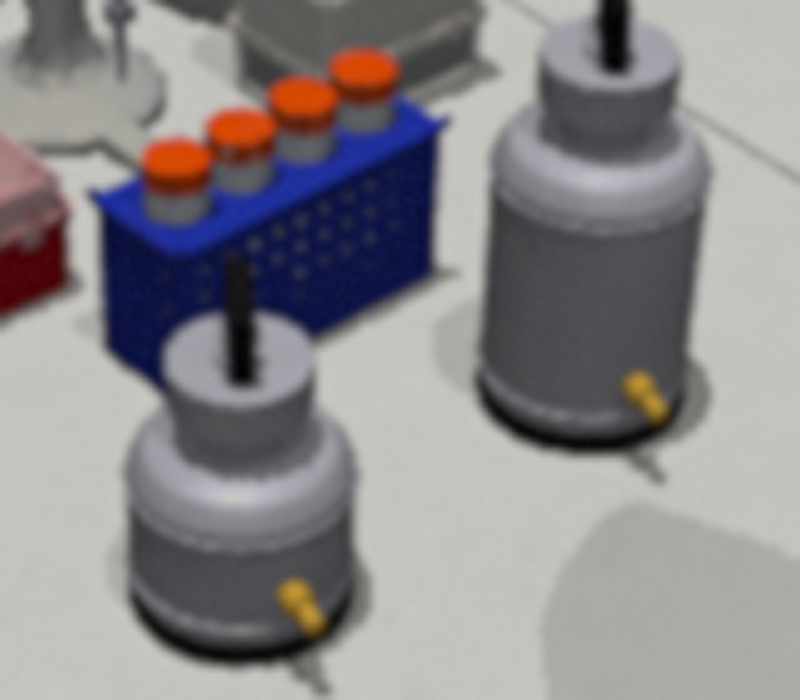

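View pics/sd.png

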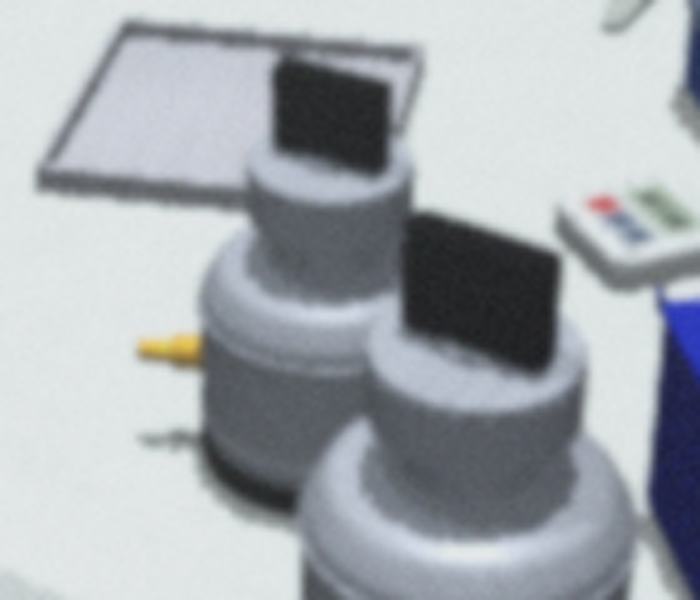

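View pics/tr.png

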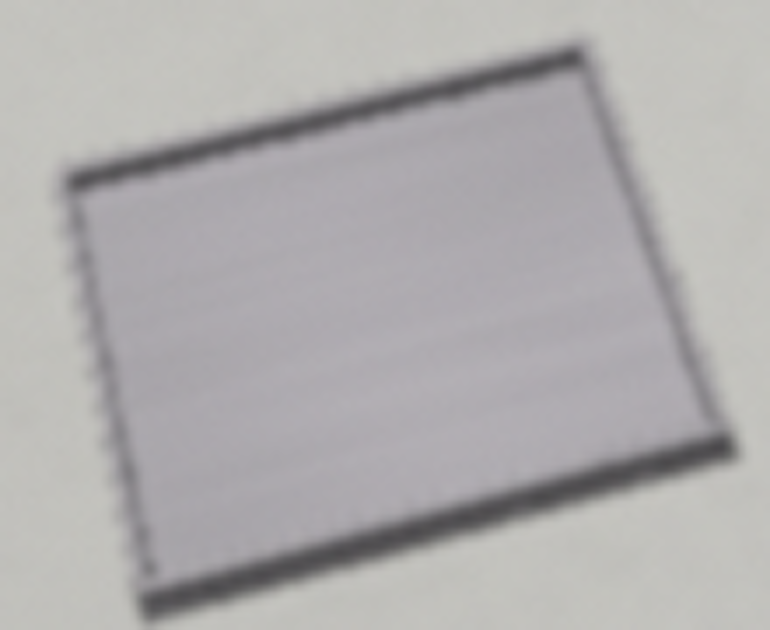

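```bash
python3 - <<'E'
from h import *
s=load("scene0.pkl");d=load("side0.pkl")
q=[atz(s,170+u/7,290+v/7,14) for u,v in((63,175),(586,43),(738,438),(142,598))]
for i in range(4):print(q[i].round(1),np.linalg.norm(q[i]-q[i-1]).round(1))
print("tray",np.mean(q,0), [np.degrees(np.arctan2(*(q[(i+1)%4]-q[i])[[1,0]])).round(1) for i in range(4)])
# side view of tray corners: far-left, far-right, near-left
for u,v in((125,20),(422,48),(38,172)):print("side tray",atz(d,255+u/5,195+v/5,14).round(1))
# bar top edge
a=[atz(d,255+u/5,195+v/5,166) for u,v in((285,53),(390,88))]
print("bar side",a,np.degrees(np.arctan2(*(a[1]-a[0])[[1,0]])),np.linalg.norm(a[1]-a[0]))
# tri: bar ends: scene top far end (238,255), near bottom (240,383)
for nm,c,box in(("sc",s,(310,200,355,300)),("sd",d,(290,195,340,300))):
    P=cloud(c);x0,y0,x1,y1=box;p=P[y0:y1,x0:x1].reshape(-1,3);p=p[~np.isnan(p).any(1)]
    near=(abs(p[:,0]-500)<70)&(abs(p[:,1]+2)<70)
    p=p[near]
    b=p[(p[:,2]>148)&(p[:,2]<164)]
    b2=b[:,:2]-np.median(b[:,:2],0);w,V=np.linalg.eigh(np.cov(b2.T));v=V[:,1]
    print(nm,"bar",b.mean(0).round(1),len(b),"ang",np.degrees(np.arctan2(v[1],v[0])).round(1),"ext",np.ptp(b2@v).round(1),np.ptp(b2@V[:,0]).round(1))
    # body circle fit r=50 for z 25..75
    from scipy.optimize import least_squares
    for lo,hi,r in((15,70,50),(112,128,31)):
        w=p[(p[:,2]>lo)&(p[:,2]<hi)]
        f=least_squares(lambda c:np.hypot(w[:,0]-c[0],w[:,1]-c[1])-r,[500,-2],loss="soft_l1")
        print("circ",lo,f.x.round(1),len(w),np.abs(f.fun).mean().round(1))
    t=p[(p[:,2]>128)&(p[:,2]<135)];print("top z",np.median(t[:,2]) if len(t) else 0)
# stub
st,_=tri((s,280+306/5,160+608/5),(d,255+172/5,195+348/5));print("stub",st,_)
stt,_=tri((s,280+320/5,160+630/5),(d,255+138/5,195+348/5));print("stub tip",stt,_)
E
```

```text
[579.8 311.4  14. ] 156.9
[536.2 163.3  14. ] 154.4
[382.9 207.   14. ] 159.4
[430.  358.1  14. ] 158.3
tray [482.22991802 259.96878378  14.        ] [np.float64(-106.4), np.float64(164.1), np.float64(72.7), np.float64(-17.3)]
side tray [438.6 348.5  14. ]
side tray [586.8 302.9  14. ]
side tray [392.5 195.6  14. ]
bar side [array([487.65242096,   9.07140754, 166.        ]), array([521.94386765, -21.28673641, 166.        ])] -41.518397131115925 45.79869233937449
sc bar [492.    5.3 158.6] 67 ang 148.5 ext 43.0 11.7
circ 15 [503.1  -2.8] 792 2.0
circ 112 [502.3  -2.3] 274 3.1
top z 129.25055133827448
sd bar [501.7  -8.3 156.4] 200 ang 147.4 ext 46.6 14.8
circ 15 [503.   -2.1] 724 1.1
circ 112 [502.9  -2.9] 304 1.7
top z 129.10034144630978
stub [442.46275559   7.45386443  39.6719003 ] [np.float64(1.3802799516498647), np.float64(1.3802799516497826)]
stub tip [429.40545647  10.27106932  38.67728198] [np.float64(1.3664689101680212), np.float64(1.366468910168042)]
```

```bash
cat > mv.py <<'E'
import sys,numpy as np
from cell import robot
from scipy.spatial.transform import Rotation as Ro
def to(x,y,z,yaw,o=None):
    o=o or robot.get_obs();R=np.array(o["eef_rot"]);p=np.array(o["eef_pos"])
    a=np.radians(yaw);X=np.array([np.cos(a),np.sin(a),0]);Y=np.array([0,0,-1.]);T=np.stack([X,Y,np.cross(X,Y)],1)
    d=R.T@(np.array([x,y,z])-p)/10;r=Ro.from_matrix(R.T@T).as_rotvec()
    print("to",(x,y,z,yaw),"shift",d.round(2).tolist(),"rot",r.round(3).tolist())
def state():
    o=robot.get_obs();R=np.array(o["eef_rot"])
    print("t",o["clock"],"p",o["eef_pos"].round(1),"yaw",np.degrees(np.arctan2(R[1,0],R[0,0])).round(2),"tilt",np.degrees(np.arccos(-R[2,1])).round(2),"F",o["wrist_force"].round(1),"M",o["torque"].round(2),"open",round(o["opening"],1),"q",np.round(o["joint_pos"],2))
if __name__=="__main__":
    state()
    for a in sys.argv[1:]: to(*map(float,a.split(",")))
E
python3 mv.py 374,-261,370,-185 503,-2.5,350,147
```

```text
t 0.15 p [ 244.7 -520.   291.6] yaw -154.8 tilt 0.08 F [ 0.2 -0.6  0. ] M [ 0.01 -0.01  0.01] open 90.9 q [-1.15  0.32  1.57 -0.    1.26 -0.02]
to (374.0, -261.0, 370.0, -185.0) shift [-22.73, -7.81, -17.94] rot [0.001, 0.527, 0.0]
to (503.0, -2.5, 350.0, 147.0) shift [-45.41, -5.79, -35.84] rot [0.001, 1.016, 0.001]
```

Request:
{"api": "play_rows", "payload": {"plan": [[[-3,-4,-2.5],[0,0.12,0]],[[-8,-6,-6],[0,0.3,0]],[[-13,-8,-10],[0,0.45,0]],[[-18,-8,-14],[0,0.6,0]],[[-22.7,-8,-18],[0,0.75,0]]]}}

```text
clock: 0.78
eef_pos: [370.8, -266.0, 372.1]
eef_rot: [[-0.951, 0.0, -0.308], [0.308, 0.001, -0.951], [-0.0, -1.0, -0.001]]
wrist_force: [1.5, 0.3, 0.5]
opening: 91.1
```

```bash
python3 mv.py 503,-2.5,350,147
```

```text
t 0.775 p [ 370.8 -266.   372.1] yaw 162.05 tilt 0.05 F [1.5 0.3 0.5] M [ 0.05 -0.02 -0.01] open 91.1 q [-0.65  0.09  1.67  0.    1.39  1.24]
to (503.0, -2.5, 350.0, 147.0) shift [-4.45, 2.23, -29.14] rot [0.001, 0.263, 0.0]
```

Request:
{"api": "play_rows", "payload": {"plan": [[[-0.9,0.4,-5.8],[0,0.1,0]],[[-1.8,0.9,-11.6],[0,0.2,0]],[[-2.7,1.4,-17.5],[0,0.26,0]],[[-3.6,1.8,-23.3],[0,0.26,0]],[[-4.45,2.2,-29.1],[0,0.263,0]]]}}

```text
clock: 1.4
eef_pos: [503.4, -1.0, 350.1]
eef_rot: [[-0.839, 0.0, -0.545], [0.545, 0.001, -0.839], [0.0, -1.0, -0.001]]
wrist_force: [1.1, -1.3, -0.2]
opening: 91.2
```

Request:
{"api": "play_rows", "payload": {"plan": [[[0,0,0],[0,0,0]],[[0,0,0],[0,0,0]]]}}

```text
clock: 1.65
eef_pos: [503.1, -1.0, 349.7]
eef_rot: [[-0.839, -0.001, -0.544], [0.544, -0.0, -0.839], [0.001, -1.0, 0.001]]
wrist_force: [0.4, -0.2, 0.1]
opening: 91.1
```

```bash
python3 - <<'E'
from h import *
from mv import *
state()
c=snap("wrist","w1")
crop(c,200,120,240,180,3,"pics/w1c.png")
E
```

```text
t 1.65 p [503.1  -1.  349.7] yaw 147.04 tilt 0.05 F [ 0.4 -0.2  0.1] M [0.11 0.03 0.1 ] open 91.1 q [-0.02  0.17  1.62 -0.    1.35  2.12]
```

View pics/w1.png

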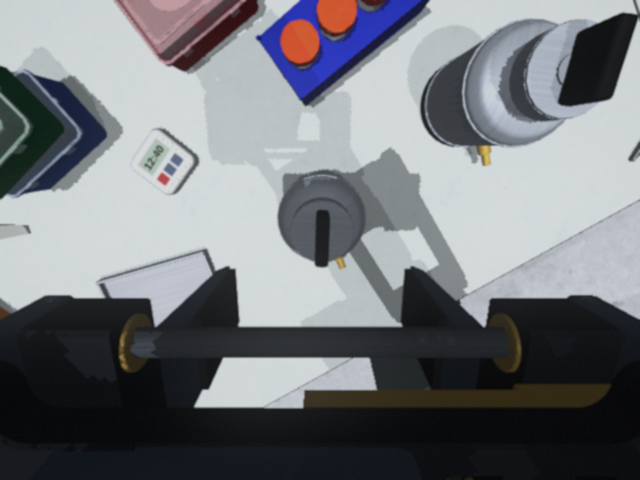

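View pics/w1c.png

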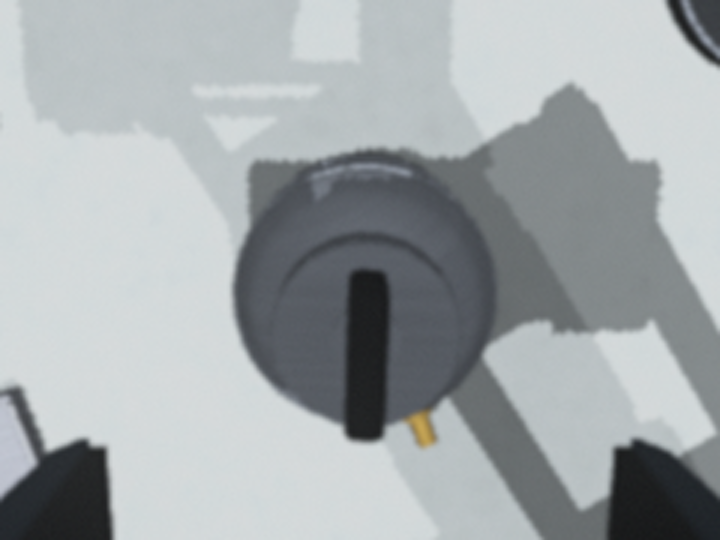

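```bash
python3 - <<'E'
from h import *
from mv import *
c=load("w1.pkl");R=c["obs"]["eef_rot"]
f=lambda u,v,z:atz(c,200+u/3,120+v/3,z)
e=(f(346,438,166)+f(384,439,166))/2;print("end",e,"w",np.linalg.norm(f(346,438,166)-f(384,439,166)),"centre",e-23*R[:,0])
m=(f(347,300,166)+f(388,300,166))/2
g=(e-m)[:2];print("bar yaw",np.degrees(np.arctan2(g[1],g[0])))
# base end of bar at cap top z=130
b=f(369,269,130);print("base end",b,"centre",b+23*R[:,0])
# cap disc sides at z 130
l,r=f(270,330,128),f(462,330,128);print("disc",(l+r)/2,np.linalg.norm(l-r))
# body
l,r=f(234,295,85),f(496,295,85);print("body",(l+r)/2,np.linalg.norm(l-r))
st=f(428,443,39);print("stub",st, np.degrees(np.arctan2(*(np.array([503,-2.5])-st[:2])[::-1])))
P=cloud(c)
for lo,hi in((128,133),(163,169)):
    k=(P[...,2]>lo)&(P[...,2]<hi)&(np.hypot(P[...,0]-503,P[...,1]+2)<45);q=P[k];print(lo,len(q),q.mean(0).round(1),((q.min(0)+q.max(0))/2).round(1))
    if lo==163:
        w,V=np.linalg.eigh(np.cov(q[:,:2].T));print("ang",np.degrees(np.arctan2(V[1,1],V[0,1])),np.ptp((q[:,:2])@V[:,1]))
E
```

```text
end [483.65505724   8.79508442 166.        ] w 11.12462756129942 centre [502.95342483  -3.71781821 165.98339324]
bar yaw 146.16170476639897
base end [519.42795202 -16.11682738 130.        ] centre [500.12958442  -3.60392475 130.01660676]
disc [502.9189736   -4.35638104 128.        ] 61.89679522113629
body [505.01450433  -5.69152084  85.        ] 95.03012964134876
stub [427.99272698  11.64712077  39.        ] -10.681080541804953
128 2353 [504.2  -4.4 131.1] [502.   -3.1 130.6]
163 687 [503.   -3.7 166.7] [502.   -3.2 166.1]
ang 145.07959900300284 45.77890255917691
```

```bash
python3 mv.py 502.8,-3.6,215,146
```

```text
t 1.7 p [502.9  -1.6 350. ] yaw 146.96 tilt 0.02 F [ 0.4 -0.6 -0.3] M [0.08 0.01 0.02] open 91.3 q [-0.03  0.17  1.62  0.    1.35  2.12]
to (502.8, -3.6, 215.0, 146.0) shift [-0.1, 13.5, 0.17] rot [-0.0, 0.017, 0.0]
```

Request:
{"api": "play_rows", "payload": {"plan": [[[-0.1,5,0.17],[0,0.017,0]],[[-0.1,9,0.17],[0,0.017,0]],[[-0.1,12,0.17],[0,0.017,0]],[[-0.1,13.5,0.17],[0,0.017,0]],[[-0.1,13.5,0.17],[0,0.017,0]]]}}

```text
clock: 2.33
eef_pos: [502.4, -4.5, 214.7]
eef_rot: [[-0.828, -0.001, -0.561], [0.561, -0.0, -0.828], [0.001, -1.0, 0.001]]
wrist_force: [0.5, -0.4, 1.0]
opening: 91.5
```

```bash
python3 - <<'E'
from h import *
from mv import *
state();to(502.8,-3.6,215,146)
c=snap("scene","s2");crop(c,260,140,160,150,5,"pics/s2c.png")
E
```

```text
t 2.325 p [502.4  -4.5 214.7] yaw 145.9 tilt 0.08 F [ 0.5 -0.4  1. ] M [0.14 0.06 0.  ] open 91.5 q [-0.03  0.27  1.84 -0.    1.03  2.13]
to (502.8, -3.6, 215, 146) shift [0.02, -0.03, -0.09] rot [-0.001, -0.002, 0.001]
```

View pics/s2c.png

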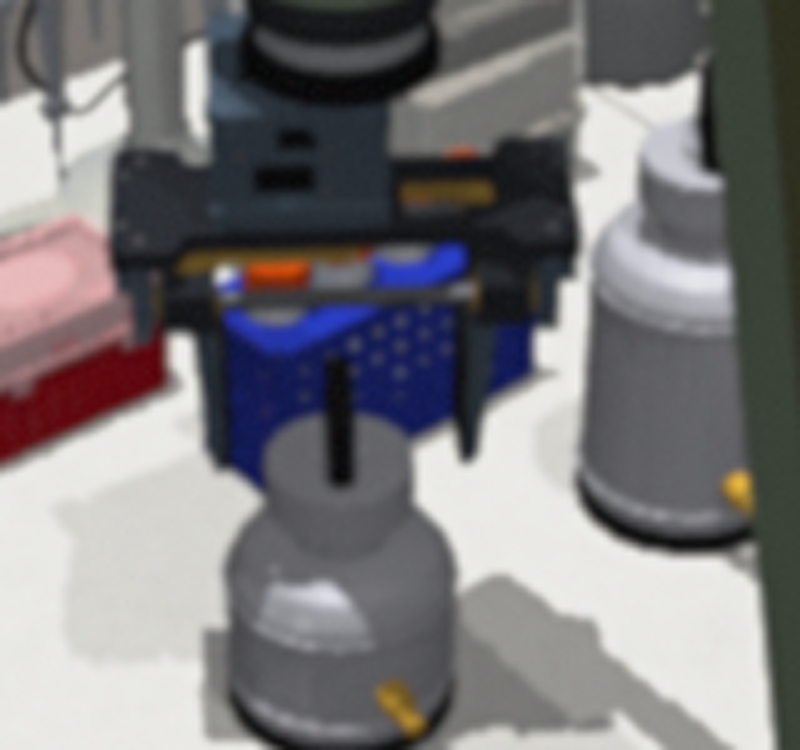

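The fingers straddle the bar: bar at crop x≈340, fingers at 215 and 465. Closing now.

Request:
{"api": "play_rows", "payload": {"plan": [[[0,0,-0.09],[0,0,0]],[[0,0,-0.09],[0,0,0]],[[0,0,-0.09],[0,0,0]],[[0,0,-0.09],[0,0,0]],[[0,0,-0.09],[0,0,0]]], "grip": 0, "squeeze": 45}}

```text
clock: 3.0
eef_pos: [503.6, -3.5, 215.7]
eef_rot: [[-0.828, 0.001, -0.56], [0.56, -0.0, -0.828], [-0.001, -1.0, -0.0]]
wrist_force: [-0.0, -0.2, -0.5]
opening: 44.0
```

Request:
{"api": "play_rows", "payload": {"plan": [[[0,0,0],[0,0,0]],[[0,0,0],[0,0,0]],[[0,0,0],[0,0,0]]]}}

```text
clock: 3.38
eef_pos: [503.6, -3.5, 215.7]
eef_rot: [[-0.828, 0.001, -0.56], [0.56, -0.0, -0.828], [-0.001, -1.0, -0.0]]
wrist_force: [-0.1, -0.5, -0.5]
opening: 13.8
```

```bash
python3 mv.py
```

```text
t 3.375 p [503.6  -3.5 215.7] yaw 145.93 tilt 0.04 F [-0.1 -0.5 -0.5] M [ 0.1   0.09 -0.06] open 13.8 q [-0.03  0.27  1.84 -0.    1.03  2.14]
```

Request:
{"api": "play_rows", "payload": {"plan": [[[0,0,0],[0,0,0]],[[0,0,0],[0,0,0]]]}}

```text
clock: 3.62
eef_pos: [503.5, -3.6, 215.7]
eef_rot: [[-0.828, 0.0, -0.56], [0.56, -0.0, -0.828], [-0.001, -1.0, -0.0]]
wrist_force: [-0.4, -0.1, 0.0]
opening: 11.7
```

```bash
python3 mv.py
```

```text
t 3.625 p [503.5  -3.6 215.7] yaw 145.93 tilt 0.03 F [-0.4 -0.1  0. ] M [-0.07  0.1   0.03] open 11.7 q [-0.03  0.27  1.84 -0.    1.03  2.14]
```

Request:
{"api": "play_rows", "payload": {"plan": [[[0,0,0],[0,-0.06,0]],[[0,0,0],[0,-0.14,0]],[[0,0,0],[0,-0.22,0]],[[0,0,0],[0,-0.3,0]],[[0,0,0],[0,-0.3,0]]]}}

```text
clock: 4.25
eef_pos: [503.7, -3.4, 215.7]
eef_rot: [[-0.957, 0.001, -0.291], [0.291, 0.0, -0.957], [-0.001, -1.0, -0.0]]
wrist_force: [0.4, 1.0, 0.2]
opening: 12.2
```

```bash
python3 mv.py
```

```text
t 4.25 p [503.7  -3.4 215.7] yaw 163.07 tilt 0.05 F [0.4 1.  0.2] M [ 0.28 -0.05  0.12] open 12.2 q [-0.03  0.27  1.84  0.    1.03  1.84]
```

Request:
{"api": "play_rows", "payload": {"plan": [[[0,0,0],[0,-0.05,0]],[[0,0,0],[0,-0.09,0]],[[0,0,0],[0,-0.12,0]],[[0,0,0],[0,-0.12,0]]]}}

```text
clock: 4.75
eef_pos: [503.7, -3.2, 215.7]
eef_rot: [[-0.984, 0.001, -0.177], [0.177, 0.001, -0.984], [-0.001, -1.0, -0.001]]
wrist_force: [0.3, 1.1, 0.4]
opening: 11.8
```

```bash
python3 mv.py
```

```text
t 4.75 p [503.7  -3.2 215.7] yaw 169.83 tilt 0.08 F [0.3 1.1 0.4] M [ 0.29 -0.03 -0.64] open 11.8 q [-0.03  0.27  1.84  0.    1.03  1.72]
```

Request:
{"api": "play_rows", "payload": {"plan": [[[0,0,0],[0,-0.025,0]],[[0,0,0],[0,-0.025,0]]]}}

```text
clock: 5.0
eef_pos: [503.7, -3.2, 215.7]
eef_rot: [[-0.988, 0.001, -0.153], [0.153, 0.001, -0.988], [-0.001, -1.0, -0.002]]
wrist_force: [0.8, -0.3, 0.4]
opening: 11.7
```

```bash
python3 mv.py
```

```text
t 5.0 p [503.7  -3.2 215.7] yaw 171.18 tilt 0.1 F [ 0.8 -0.3  0.4] M [ 0.19  0.02 -1.15] open 11.7 q [-0.03  0.27  1.84  0.    1.03  1.69]
```

Request:
{"api": "play_rows", "payload": {"plan": [[[0,0,0],[0,0.03,0]],[[0,0.3,0],[0,0.03,0]],[[0,0.6,0],[0,0.03,0]],[[0,0.85,0],[0,0.03,0]],[[0,0.85,0],[0,0.03,0]]], "squeeze": 58}}

```text
clock: 5.62
eef_pos: [503.7, -3.2, 208.5]
eef_rot: [[-0.983, 0.002, -0.181], [0.181, 0.001, -0.983], [-0.002, -1.0, -0.001]]
wrist_force: [-2.3, 1.2, 9.5]
opening: 11.7
```

```bash
python3 mv.py
```

```text
t 5.625 p [503.7  -3.2 208.5] yaw 169.57 tilt 0.11 F [-2.3  1.2  9.5] M [ 0.22  0.59 -0.08] open 11.7 q [-0.03  0.28  1.85  0.    1.01  1.72]
```

Request:
{"api": "play_rows", "payload": {"plan": [[[0,0.2,0],[0,0,0]],[[0,0.2,0],[0,0,0]]]}}

```text
clock: 5.88
eef_pos: [503.6, -3.1, 208.0]
eef_rot: [[-0.984, 0.002, -0.179], [0.179, 0.0, -0.984], [-0.002, -1.0, -0.001]]
wrist_force: [-2.9, 2.2, 10.3]
opening: 12.1
```

```bash
python3 - <<'E'
from h import *
from mv import *
state()
c=snap("scene","s3");crop(c,260,140,160,150,5,"pics/s3c.png");state()
E
```

```text
t 5.875 p [503.6  -3.1 208. ] yaw 169.67 tilt 0.14 F [-2.9  2.2 10.3] M [ 0.26  0.66 -0.04] open 12.1 q [-0.03  0.28  1.85  0.    1.01  1.72]
t 5.925 p [503.6  -3.1 208. ] yaw 169.67 tilt 0.14 F [-2.3  1.5  9.6] M [ 0.26  0.67 -0.06] open 11.2 q [-0.03  0.28  1.85  0.    1.01  1.72]
```

View pics/s3c.png

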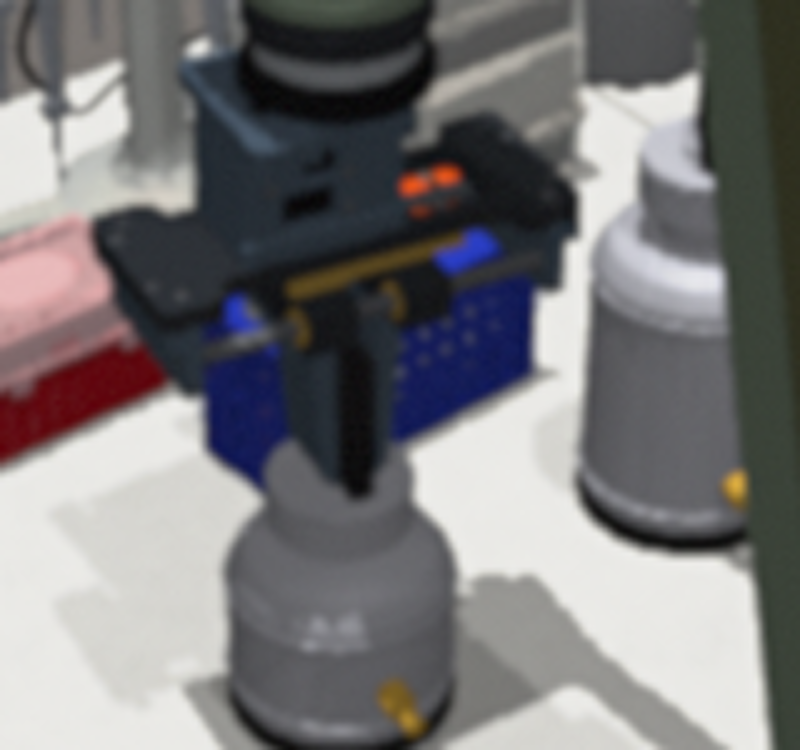

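The press is about 7.7 mm. Fz ≈ 10 N fits the spring force less the cap's weight. I'll press a little deeper, then turn.

Request:
{"api": "play_rows", "payload": {"plan": [[[0,0.26,0],[0,0,0]],[[0,0.26,0],[0,-0.04,0]],[[0,0.26,0],[0,-0.12,0]],[[0,0.26,0],[0,-0.22,0]],[[0,0.26,0],[0,-0.32,0]]]}}

```text
clock: 6.55
eef_pos: [504.5, -3.0, 207.3]
eef_rot: [[-0.99, 0.006, 0.144], [-0.144, -0.0, -0.99], [-0.006, -1.0, 0.001]]
wrist_force: [-1.0, 2.3, 10.4]
opening: 11.8
```

```bash
python3 mv.py
```

```text
t 6.55 p [504.5  -3.  207.3] yaw -171.72 tilt 0.33 F [-1.   2.3 10.4] M [ 0.32  0.31 -0.09] open 11.8 q [-0.03  0.28  1.85 -0.    1.    1.4 ]
```

Request:
{"api": "play_rows", "payload": {"plan": [[[0.05,0.2,0],[0,-0.08,0]],[[0.07,0.2,0],[0,-0.18,0]],[[0.08,0.2,0],[0,-0.28,0]],[[0.08,0.2,0],[0,-0.38,0]],[[0.08,0.2,0],[0,-0.44,0]]]}}

```text
clock: 7.18
eef_pos: [504.3, -2.5, 207.1]
eef_rot: [[-0.832, 0.008, 0.555], [-0.555, 0.0, -0.832], [-0.007, -1.0, 0.004]]
wrist_force: [-1.9, 4.0, 10.6]
opening: 11.5
```

```bash
python3 mv.py
```

```text
t 7.175 p [504.3  -2.5 207.1] yaw -146.31 tilt 0.48 F [-1.9  4.  10.6] M [ 0.57  0.45 -0.08] open 11.5 q [-0.03  0.28  1.86  0.    1.    0.95]
```

Request:
{"api": "play_rows", "payload": {"plan": [[[0,-0.4,0],[0,0,0]],[[0,-0.8,0],[0,0,0]],[[0,-1.2,0],[0,0,0]],[[0,-1.6,0],[0,0,0]],[[0,-1.6,0],[0,0,0]]]}}

```text
clock: 7.8
eef_pos: [503.9, -2.7, 222.5]
eef_rot: [[-0.832, 0.007, 0.555], [-0.555, 0.0, -0.832], [-0.006, -1.0, 0.004]]
wrist_force: [-0.2, 0.4, -3.0]
opening: 11.7
```

```bash
python3 mv.py 503.5,-3.2,285,213.7
```

```text
t 7.8 p [503.9  -2.7 222.5] yaw -146.29 tilt 0.41 F [-0.2  0.4 -3. ] M [0.04 0.01 0.01] open 11.7 q [-0.03  0.26  1.83  0.    1.04  0.95]
to (503.5, -3.2, 285.0, 213.7) shift [0.02, -6.25, 0.05] rot [-0.004, 0.0, -0.006]
```

Fz = −3 N, which is the cap's full weight, so the cap is free. Lifting straight up.

Request:
{"api": "play_rows", "payload": {"plan": [[[0,-1,0],[0,0,0]],[[0,-2.5,0],[0,0,0]],[[0,-4.5,0],[0,0,0]],[[0,-6.5,0],[-0.004,0,-0.006]],[[0,-8,0],[-0.004,0,-0.006]]]}}

```text
clock: 8.43
eef_pos: [503.6, -2.7, 304.3]
eef_rot: [[-0.832, 0.002, 0.555], [-0.555, -0.0, -0.832], [-0.002, -1.0, 0.001]]
wrist_force: [-0.8, 1.1, -4.0]
opening: 11.9
```

```bash
python3 - <<'E'
from h import *
from mv import *
state()
c=snap("scene","s4");crop(c,150,120,270,270*3//4+60,3,"pics/s4c.png")
c=snap("wrist","w4")
E
```

```text
t 8.425 p [503.6  -2.7 304.3] yaw -146.29 tilt 0.12 F [-0.8  1.1 -4. ] M [-0.03 -0.04 -0.  ] open 11.9 q [-0.03  0.2   1.7  -0.    1.24  0.95]
```

View pics/s4c.png

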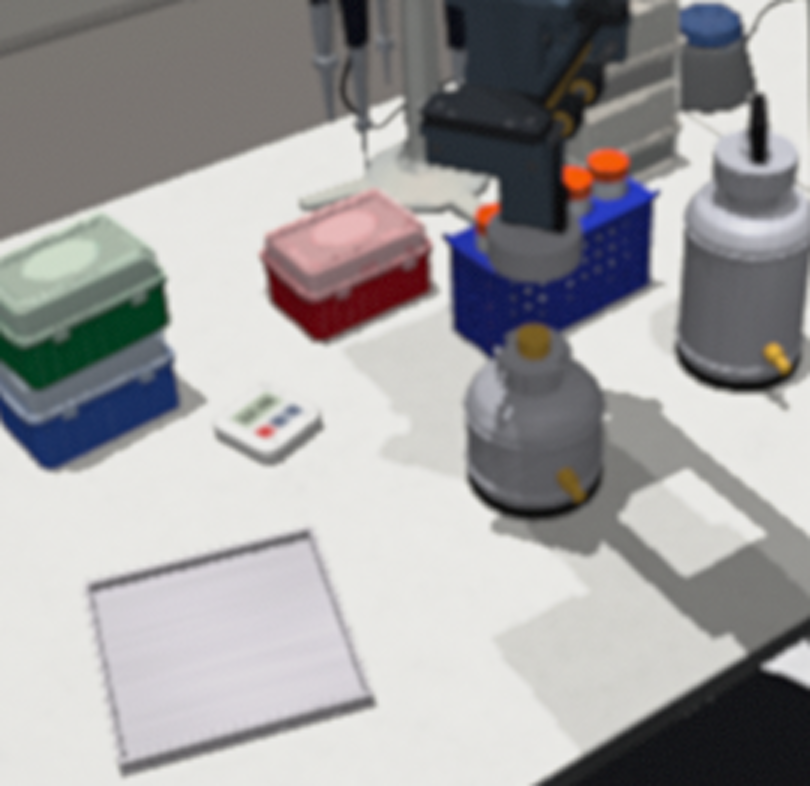

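View pics/w4.png

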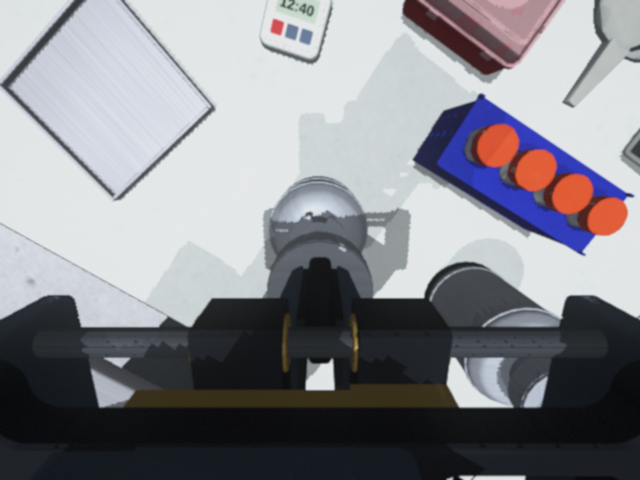

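The cap is off and the brass valve shows. In the wrist view the tray corners are at (4,84), (116,198) and (214,107).

```bash
python3 - <<'E'
from h import *
from mv import *
c=load("w4.pkl");s=load("s4.pkl")
q=[atz(c,u,v,14) for u,v in((3,85),(116,199),(214,106))]
print(np.round(q,1),"centre",(q[0]+q[2])/2,np.linalg.norm(q[0]-q[1]),np.linalg.norm(q[2]-q[1]))
for u,v in((88,585),(312,530),(376,702),(122,773)):print(atz(s,150+u/3,120+v/3,14).round(1))
for n in(c,s,load("side0.pkl")):
    P=cloud(n);k=(P[...,2]>9)&(P[...,2]<22)&(np.hypot(P[...,0]-484,P[...,1]-257)<130);p=P[k]
    print(len(p),((p.max(0)+p.min(0))/2).round(1),cv2.minAreaRect(p[:,:2].astype(np.float32)))
    k=(np.hypot(P[...,0]-484,P[...,1]-257)<50);print("floor z",np.nanmedian(P[k][:,2]))
state();to(484,257,304,-125);to(484,257,113,-125)
E
```

```text
[[438.8 351.7  14. ]
 [393.5 203.4  14. ]
 [543.6 157.8  14. ]] centre [491.1606455  254.77230109  14.        ] 155.0211898468519 156.79347495062785
[579.4 310.9  14. ]
[534.5 163.6  14. ]
[380.2 209.   14. ]
[425.1 359.7  14. ]
3132 [484.1 257.9  13.1] ((488.2034606933594, 259.4672546386719), (161.0627899169922, 160.37010192871094), 73.23949432373047)
floor z 4.912109956090982
677 [487.8 260.4  12.7] ((488.2740478515625, 260.3361511230469), (160.18911743164062, 165.9254913330078), 73.17595672607422)
floor z 2.714596394358457
275 [489.1 266.6  12.1] ((488.93817138671875, 258.5223388671875), (166.81895446777344, 160.03887939453125), 73.25230407714844)
floor z 2.497548550679272
t 8.525 p [504.2  -2.7 304.7] yaw -146.29 tilt 0.27 F [-0.5 -0.9 -3.4] M [ 0.06 -0.03 -0.04] open 11.7 q [-0.03  0.2   1.7  -0.    1.24  0.95]
to (484, 257, 304, -125) shift [-12.74, 0.06, -22.73] rot [-0.003, -0.372, -0.003]
to (484, 257, 113, -125) shift [-12.66, 19.16, -22.78] rot [-0.003, -0.372, -0.003]
```

```bash
python3 mv.py 488,258,250,-146 
```

```text
t 8.525 p [504.2  -2.7 304.7] yaw -146.29 tilt 0.27 F [-0.5 -0.9 -3.4] M [ 0.06 -0.03 -0.04] open 11.7 q [-0.03  0.2   1.7  -0.    1.24  0.95]
to (488.0, 258.0, 250.0, -146.0) shift [-13.1, 5.46, -22.6] rot [-0.003, -0.005, -0.004]
```

Request:
{"api": "play_rows", "payload": {"plan": [[[-1.5,0,-2.6],[0,0,0]],[[-4.2,0,-7.3],[0,0,0]],[[-7.2,0,-12.5],[0,0,0]],[[-10.2,1.5,-17.7],[0,0,0]],[[-12.3,3.5,-21.3],[0,0,0]]]}}

```text
clock: 9.15
eef_pos: [487.9, 245.2, 269.0]
eef_rot: [[-0.831, 0.005, 0.556], [-0.556, 0.0, -0.831], [-0.004, -1.0, 0.003]]
wrist_force: [0.5, -1.7, -4.2]
opening: 11.6
```

```bash
python3 mv.py 488,258,250,-146 488,258,125,-146
```

```text
t 9.15 p [487.9 245.2 269. ] yaw -146.2 tilt 0.3 F [ 0.5 -1.7 -4.2] M [-0.05 -0.05 -0.03] open 11.6 q [ 0.45  0.29  1.67 -0.    1.18  1.43]
to (488.0, 258.0, 250.0, -146.0) shift [-0.71, 1.9, -1.07] rot [-0.003, -0.004, -0.004]
to (488.0, 258.0, 125.0, -146.0) shift [-0.66, 14.4, -1.1] rot [-0.003, -0.004, -0.004]
```

Request:
{"api": "play_rows", "payload": {"plan": [[[-0.7,2,-1.1],[-0.003,0,-0.004]],[[-0.7,6,-1.1],[-0.003,0,-0.004]],[[-0.7,10,-1.1],[-0.003,0,-0.004]],[[-0.7,13.5,-1.1],[-0.003,0,-0.004]],[[-0.7,14.4,-1.1],[-0.003,0,-0.004]]]}}

```text
clock: 9.78
eef_pos: [486.9, 257.5, 122.4]
eef_rot: [[-0.831, -0.005, 0.556], [-0.556, -0.002, -0.831], [0.006, -1.0, -0.001]]
wrist_force: [0.1, -0.3, -4.0]
opening: 11.5
```

```bash
python3 - <<'E'
from h import *
from mv import *
state();to(488,258,115,-146)
c=snap("scene","s5");crop(c,150,220,160,160,5,"pics/s5c.png");c=snap("side","d5");crop(c,230,140,160,120,5,"pics/d5c.png")
E
```

```text
t 9.775 p [486.9 257.5 122.4] yaw -146.2 tilt 0.32 F [ 0.1 -0.3 -4. ] M [-0.   -0.03 -0.04] open 11.5 q [0.47 0.45 1.85 0.   0.86 1.45]
to (488, 258, 115, -146) shift [-0.13, 0.74, 0.02] rot [0.001, -0.004, 0.006]
```

View pics/s5c.png

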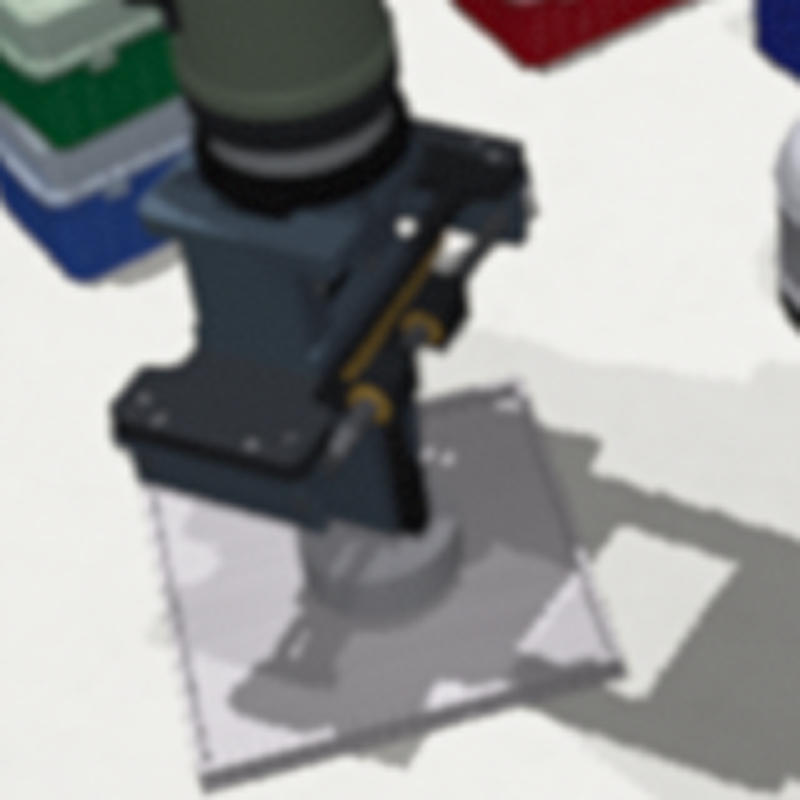

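View pics/d5c.png

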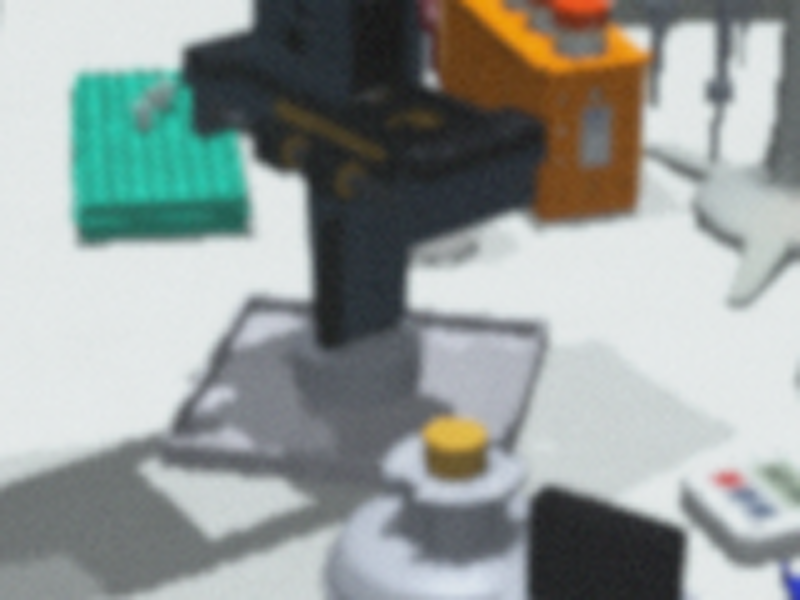

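The cap hangs level over the middle of the tray. Lowering slowly.

Request:
{"api": "play_rows", "payload": {"plan": [[[0,0.3,0],[0,0,0.006]],[[0,0.6,0],[0,0,0.006]],[[0,0.8,0],[0,0,0.006]],[[0,0.9,0],[0,0,0.006]],[[0,0.95,0],[0,0,0.006]]]}}

```text
clock: 10.5
eef_pos: [488.2, 258.1, 114.9]
eef_rot: [[-0.831, 0.004, 0.556], [-0.556, 0.003, -0.831], [-0.005, -1.0, -0.001]]
wrist_force: [0.8, -0.5, -3.7]
opening: 11.6
```

```bash
python3 mv.py
```

```text
t 10.5 p [488.2 258.1 114.9] yaw -146.21 tilt 0.28 F [ 0.8 -0.5 -3.7] M [-0.02 -0.03 -0.03] open 11.6 q [0.46 0.45 1.86 0.   0.83 1.44]
```

Request:
{"api": "play_rows", "payload": {"plan": [[[0,0.06,0],[0,0,0]],[[0,0.12,0],[0,0,0]],[[0,0.18,0],[0,0,0]],[[0,0.24,0],[0,0,0]]]}}

```text
clock: 11.0
eef_pos: [488.2, 258.1, 112.4]
eef_rot: [[-0.831, 0.004, 0.556], [-0.556, 0.003, -0.831], [-0.005, -1.0, -0.001]]
wrist_force: [-0.3, -0.0, -3.8]
opening: 11.6
```

```bash
python3 mv.py
```

```text
t 11.0 p [488.2 258.1 112.4] yaw -146.21 tilt 0.27 F [-0.3 -0.  -3.8] M [-0.02  0.04 -0.03] open 11.6 q [0.46 0.46 1.86 0.   0.82 1.44]
```

Request:
{"api": "play_rows", "payload": {"plan": [[[0,0.05,0],[0,0,0]],[[0,0.1,0],[0,0,0]],[[0,0.1,0],[0,0,0]]]}}

```text
clock: 11.38
eef_pos: [488.2, 258.1, 111.7]
eef_rot: [[-0.831, 0.004, 0.556], [-0.556, 0.003, -0.831], [-0.005, -1.0, -0.001]]
wrist_force: [0.4, -0.4, -0.6]
opening: 11.4
```

```bash
python3 mv.py
```

```text
t 11.375 p [488.2 258.1 111.7] yaw -146.21 tilt 0.28 F [ 0.4 -0.4 -0.6] M [-0.13  0.18  0.03] open 11.4 q [0.46 0.46 1.86 0.   0.82 1.44]
```

Touchdown: Fz went from −3.8 to −0.6 N. A touch lower, then release.

Request:
{"api": "play_rows", "payload": {"plan": [[[0,0.05,0],[0,0,0]],[[0,0.05,0],[0,0,0]]], "squeeze": 8}}

```text
clock: 11.62
eef_pos: [488.3, 258.2, 111.6]
eef_rot: [[-0.831, 0.004, 0.556], [-0.556, 0.004, -0.831], [-0.005, -1.0, -0.001]]
wrist_force: [-0.7, -0.9, 2.0]
opening: 11.9
```

Request:
{"api": "play_rows", "payload": {"plan": [[[0,0,0],[0,0,0]],[[0,0,0],[0,0,0]],[[0,0,0],[0,0,0]],[[0,0,0],[0,0,0]],[[0,0,0],[0,0,0]]], "grip": 5}}

```text
clock: 12.25
eef_pos: [488.3, 258.2, 111.6]
eef_rot: [[-0.831, 0.004, 0.556], [-0.556, 0.004, -0.831], [-0.005, -1.0, -0.001]]
wrist_force: [0.4, 0.8, 0.0]
opening: 50.0
```

```bash
python3 mv.py
```

```text
t 12.25 p [488.3 258.2 111.6] yaw -146.21 tilt 0.31 F [0.4 0.8 0. ] M [-0.04 -0.03 -0.03] open 50.0 q [0.46 0.46 1.86 0.   0.82 1.44]
```

Request:
{"api": "play_rows", "payload": {"plan": [[[0,-1,0],[0,0,0]],[[0,-4,0],[0,0,0]],[[0,-9,0],[0,0,0]],[[0,-14,0],[0,0,0]],[[0,-19,0],[0,0,0]]]}}

```text
clock: 12.88
eef_pos: [487.3, 257.4, 304.1]
eef_rot: [[-0.831, 0.005, 0.556], [-0.556, 0.004, -0.831], [-0.007, -1.0, -0.0]]
wrist_force: [0.4, 0.6, -0.4]
opening: 50.1
```

Request:
{"api": "play_rows", "payload": {"plan": [[[0,0,0],[0,0,0]],[[0,0,0],[0,0,0]]]}}

```text
clock: 13.12
eef_pos: [486.9, 257.2, 304.2]
eef_rot: [[-0.831, 0.005, 0.556], [-0.556, 0.004, -0.831], [-0.006, -1.0, -0.0]]
wrist_force: [-1.1, -0.1, -0.6]
opening: 50.0
```

```bash
python3 - <<'E'
from h import *
from mv import *
state()
c=snap("scene","s6");crop(c,150,160,260,220,3,"pics/s6c.png")
P=cloud(c);k=(np.hypot(P[...,0]-488,P[...,1]-258)<45)&(P[...,2]>20)
p=P[k];print(len(p),"max z",np.percentile(p[:,2],99));t=p[(p[:,2]>22)&(p[:,2]<30)];print("top",t.mean(0).round(1),t.std(0))
c=snap("wrist","w6")
P=cloud(c);k=(np.hypot(P[...,0]-488,P[...,1]-258)<45);p=P[k]
for lo,hi in((20,32),(58,68)):
    t=p[(p[:,2]>lo)&(p[:,2]<hi)]
    if len(t): print(lo,len(t),t.mean(0).round(1),t.std(0).round(1))
E
```

```text
t 13.125 p [486.9 257.2 304.2] yaw -146.21 tilt 0.37 F [-1.1 -0.1 -0.6] M [ 0.   -0.02 -0.03] open 50.0 q [0.46 0.27 1.6  0.   1.26 1.45]
6665 max z 600.4513251340923
top [477.8 264.1  24.9] [13.28445085 16.2033207   1.76770298]
20 1799 [489.1 258.7  27.2] [16.  16.8  1.1]
58 514 [487.5 257.8  62.6] [11.   7.8  1.1]
```

View pics/s6c.png

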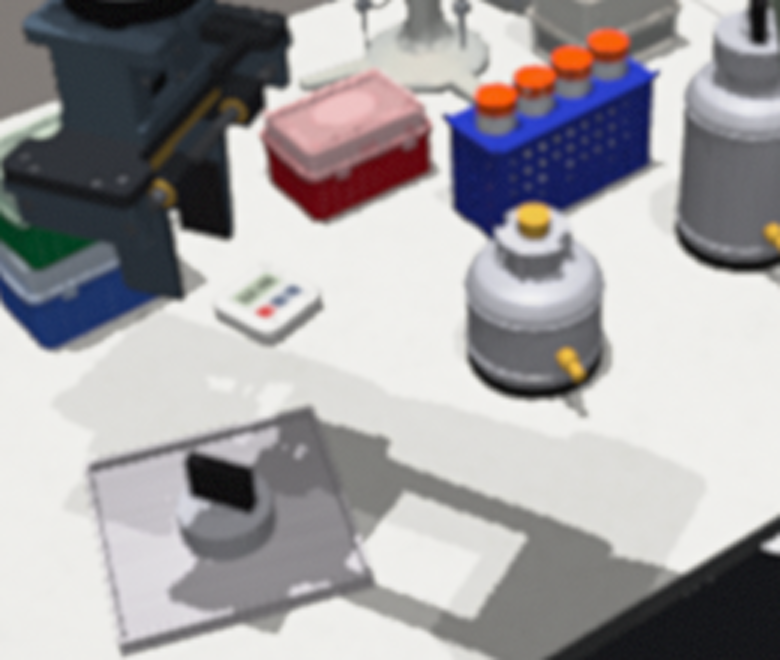

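View pics/w6.png

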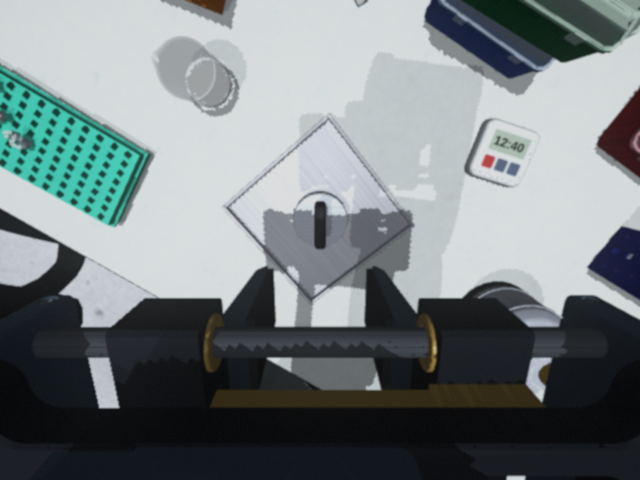

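The cap stands upright in the middle of the tray, with its bar at (222,480) in the scene crop and (320,225) in the wrist view. The gripper is clear and the tall vessel is unchanged.

```bash
python3 -c "
from cell import robot
print(robot.job_done())"
```

```text
the job is handed in; nothing more can be done
None
```

The short vessel is open: its cap stands upright near the middle of the tray, and I handed the job in at about 13 s of the 48 s allowed.

- **Unpressed turn:** I gripped the bar and turned it about 24° counter-clockwise. The turning resistance then rose to 1.15 N m, which I took as the first stop.
- **Press and turn:** I pressed about 8–9 mm and turned on to about 44° past the stop. There was almost no turning resistance on the way.
- **Lift:** After I let the cap up, the wrist carried only its 3 N weight, so it was free. It lifted straight off.
- **Set-down:** I lowered the cap in small steps, with about 2 N at contact, then opened the fingers and backed 190 mm straight up.

**Last checks:** In the final pictures the cap sits upright at about (488, 258) mm, level with its bar on top. The bar's upper edge measures about 62.6 mm high; 62 mm is expected. The tall vessel was not touched and looks unchanged.

**What disagreed:**
- **Tray centre:** Corner readings from the different cameras differed by up to about 11 mm. Range data from all three agreed on (488, 259) mm, and the cap has about 45 mm to spare on each side.
- **Pressing force:** The wrist read about 10 N against an expected 13–14 N. The cap's 3 N weight accounts for the difference.

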